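# Stage the weld sleeves by diameter

### The arm

A 7-joint arm with a two-finger parallel gripper is mounted at the origin on the work surface. World frame = base frame: x ahead of the robot, y to its left, z up, the work surface at z = 0. Lengths are in mm, angles in rad, forces in N, time in s.
With the tool pointing down it reaches from about 400 to 875 mm from the base axis. Payload 4.4 kg.
Tool frame: the origin (TCP) lies at the very end of the fingers, on their centre line; the grasp point (between the pads) lies 19 mm behind it; z points along the fingers, y is the direction in which the jaws open and shut (so a half turn about z gives the same grasp; the last joint's range is limited). The gripper opens to 85 mm and grips with 20 to 120 N. Pads are 22 mm wide; open, the fingers measure 114 mm over their backs; the gripper's body (76 mm by 85 mm) begins 54 mm behind the grasp point. The pads swing forward as they close: fully open they stand 13 mm farther back than shut.
Start: joints at [1.112, 0.628, 0.038, 1.517, -0.027, 0.996, -0.02], TCP at [248.833, -600.5, 231.313] pointing down, gripper open.
Joint ranges: [-3.06, 3.06], [-0.37, 2.12], [-1.25, 1.32], [0.18, 2.47], [-1.1, 4.24], [0.23, 1.98], [-2.94, 2.94]. Speed limits (rad/s): [2.57, 2.57, 3.14, 3.14, 3.14, 3.14, 3.14].

### API

Orientations are given as [roll, pitch, yaw] about the fixed x, y, z axes, in that order (R = Rz(yaw) Ry(pitch) Rx(roll)).
In Python, from cell import ctrl, eyes gives the robot as it stands.
- The arm moves only by the tool move_arm, never from a script. Its argument "increments" is a list of rows, each a list of 6 numbers: the shift along the tool's x, y, z in cm, then the turn, a rotation vector about the tool's x, y, z in degrees. In form: [[x, y, z, wx, wy, wz], ...]. A call has 1 to 20 rows; each row is the pose to reach, as a shift and turn from the pose commanded when the call began, along the tool's axes at that moment; what a row does not reach only later rows make up. A row lasts 1/10 s, in which the tool goes at most 50 mm and 8.59 degrees, less where a joint would pass 70% of its speed; a pose out of reach is approached as far as the arm can. A call with a gripper value outside its range is refused whole. "grip" is the opening, from -1 (shut) to 1 (fully open), set as the call begins (left out, the last holds). The fingers move at their own pace and stop on an object; the grip force is fixed at half the most. Time passes only in rows, so rows that repeat a pose let the fingers close. It gives the time, the measured TCP pose, the force and the opening at its end, in the units of the state.
- ctrl.read_state(): the state, without advancing time (a new reading comes with each control period).
- eyes.get_image(name): name is "scene" or "top" or "wrist"; returns the picture (480x640x3 uint8, red, green, blue); there is no depth.
- eyes.calibration(name): a dict with "fx", "fy", "cx", "cy" (pixels), "pose" (4x4, takes a point from camera to world coordinates); the wrist camera has in their place "tool_from_camera" (4x4, takes a point from camera to tool coordinates, whose origin is the TCP and whose axes are the flange's). Camera axes: x right, y up, looking along -z (the intrinsics and any distortion apply to the point x, -y, -z); pixel columns grow to the right and rows downward; lengths in mm; the calibration is good to about 2 mm. A picture is of the moment at which its call begins: read the wrist's pose just before it. calibration takes no time and is no camera call.
- ctrl.finish_job(): hands the job in, once; it reports no verdict.
The state is a dict: "clock": time; "qpos": joint angles; "qd": joint speeds; "tau": joint torques, N m; "eef_pos": TCP position; "tool_rot": TCP orientation; "force": force on the tool from outside, world axes, zero at the start; "torque": the same for the moment, N m; "width": finger opening in mm.
Only numpy, scipy, OpenCV 4.12 (cv2) and the standard library are available. Lean on these libraries where they do the work, as an engineer would, in place of code of your own. Each camera call takes 0.05 s, during which the arm holds its last target. There are 200 camera calls.

### The job

Set the four loose steel sleeves out for welding on the black staging bar, one standing upright and centred on each mark, in order of outer diameter with the narrowest next to the blue end stop and the widest at the far end, so that the positioner's chuck only has to be opened a step at a time. Leave the pink ceramic nozzle standing where it is.

Things in the scene. Friction and masses are not known exactly. Their poses are not given: they have to be found in the camera images.
- sleeve_a_mid (a point): The widest of four loose bare-steel turned sleeves (plain upright tubes, wall 4 mm, open bore): outer diameter 58 mm, height 40 mm, about 213 g. Point on its axis half-way up; z runs up along its axis. Stands on the bench at the start. Heights do not follow the diameters. (The low ring with two brass-tipped thumbscrews and the sleeves in the blue bin are not part of the job.)
- sleeve_b_mid (a point): The second widest of four loose bare-steel turned sleeves (plain upright tubes, wall 4 mm, open bore): outer diameter 48 mm, height 52 mm, about 226 g. Point on its axis half-way up; z runs up along its axis. Stands on the bench at the start. Heights do not follow the diameters. (The low ring with two brass-tipped thumbscrews and the sleeves in the blue bin are not part of the job.)
- sleeve_c_mid (a point): The third widest of four loose bare-steel turned sleeves (plain upright tubes, wall 4 mm, open bore): outer diameter 38 mm, height 34 mm, about 114 g. Point on its axis half-way up; z runs up along its axis. Stands on the bench at the start. Heights do not follow the diameters. (The low ring with two brass-tipped thumbscrews and the sleeves in the blue bin are not part of the job.)
- sleeve_d_mid (a point): The narrowest of four loose bare-steel turned sleeves (plain upright tubes, wall 4 mm, open bore): outer diameter 28 mm, height 46 mm, about 109 g. Point on its axis half-way up; z runs up along its axis. Stands on the bench at the start. Heights do not follow the diameters. (The low ring with two brass-tipped thumbscrews and the sleeves in the blue bin are not part of the job.)
- mark_1: One of the four marks (white ring 65 mm across with a white centre dot, flat) in a row on the fixed black staging bar. Origin: centre of the mark on the bar's top face, 8 mm above the bench; y runs along the row, x across it. Neighbouring marks are 78 mm apart; the bar is 390 mm long, 66 mm wide. The numbers run along the row, but either end may be the stop's end.
- mark_2: One of the four marks (white ring 65 mm across with a white centre dot, flat) in a row on the fixed black staging bar. Origin: centre of the mark on the bar's top face, 8 mm above the bench; y runs along the row, x across it. Neighbouring marks are 78 mm apart; the bar is 390 mm long, 66 mm wide. The numbers run along the row, but either end may be the stop's end.
- mark_3: One of the four marks (white ring 65 mm across with a white centre dot, flat) in a row on the fixed black staging bar. Origin: centre of the mark on the bar's top face, 8 mm above the bench; y runs along the row, x across it. Neighbouring marks are 78 mm apart; the bar is 390 mm long, 66 mm wide. The numbers run along the row, but either end may be the stop's end.
- mark_4: One of the four marks (white ring 65 mm across with a white centre dot, flat) in a row on the fixed black staging bar. Origin: centre of the mark on the bar's top face, 8 mm above the bench; y runs along the row, x across it. Neighbouring marks are 78 mm apart; the bar is 390 mm long, 66 mm wide. The numbers run along the row, but either end may be the stop's end.
- stop: Fixed blue end stop, a block 60 mm across the bar, 22 mm along it and 34 mm high with a 10 mm brass knob on top, standing on the staging bar beyond the first or the last mark, 65 mm from that mark's centre. Origin: centre of its underside. The bar's other end has only a flat grey clamp, 10 mm high.
- nozzle_mid (a point): Pink ceramic torch nozzle, 22 mm across its foot, 48 mm high, 30 g, standing loose on the bench among the sleeves. Point on its axis half-way up. Fragile, not to be moved.
Things that resemble listed ones, but are neither listed nor needed, are in the scene too. What is shaped like the part that bears sleeve_b_mid but brown or turquoise is not meant. Leave any red look-alike of the part that bears sleeve_c_mid alone.

How it is judged:
By the outcome, as a careful person would: the job done as asked, in the order asked, and still so for the second after the job is handed in, with the robot touching nothing.
It also fails if it takes over 120 s, if anything falls off the work surface, if the arm or the gripper's body presses on something with over 40 N, if the wrist force passes 120 N, or if a joint passes its speed limit or range.

## Working session

There is one attempt and no reset: what is moved stays moved. The work goes in short steps, Python scripts to look and compute and a tool call to move; the robot and the scene stay as the last step left them, time stands still between calls to the robot, and variables do not carry over. Pictures are saved under pics/ and viewed, about 12 in all and at most 16, crops included, and the job is handed in when it is done.

Besides the shell and the picture viewer there is one more tool, called after ">>>" in YAML: its name, and indented under it one key for each argument. move_arm: Moves the arm, as the interface text tells. Its arguments: {"type":"object","properties":{"increments":{"type":"array","items":{"type":"array","items":{"type":"number"}}},"grip":{"type":"number"}},"required":["increments"]}

```bash
ls; mkdir -p pics; python3 - <<'E'
from cell import ctrl,eyes
import cv2,numpy as np
np.set_printoptions(precision=4,suppress=True)
for n in("scene","top"):
    cv2.imwrite(f"pics/{n}0.png",eyes.get_image(n)[:,:,::-1])
for n in("scene","top","wrist"): print(n,eyes.calibration(n))
print(ctrl.read_state())
E
```

```text
pics
scene {'fx': 592.4946227199032, 'fy': 592.4946227199032, 'cx': 318.86311296982086, 'cy': 241.16441477066226, 'pose': array([[   0.7771,   -0.4708,    0.4177, 1078.6064],
       [   0.6293,    0.591 ,   -0.5047, -566.1595],
       [  -0.0093,    0.6551,    0.7555,  883.442 ],
       [   0.    ,    0.    ,    0.    ,    1.    ]])}
top {'fx': 582.6054437451278, 'fy': 582.6054437451278, 'cx': 315.6576004585747, 'cy': 232.70481665875366, 'pose': array([[   0.0255,    0.991 ,   -0.1315,  449.083 ],
       [  -0.9994,    0.0221,   -0.0272,  -12.0348],
       [  -0.0241,    0.1321,    0.9909, 1274.947 ],
       [   0.    ,    0.    ,    0.    ,    1.    ]])}
wrist {'fx': 405.2364355766862, 'fy': 405.2364355766862, 'cx': 312.4210717815534, 'cy': 239.05518226739912, 'tool_from_camera': array([[   0.0002,    0.9447,    0.3279,   84.0442],
       [   1.    ,   -0.0002,   -0.    ,   -0.1314],
       [   0.    ,    0.3279,   -0.9447, -141.7926],
       [   0.    ,    0.    ,    0.    ,    1.    ]])}
{'clock': 0.1, 'qpos': array([ 1.1122,  0.6293,  0.0385,  1.5183, -0.027 ,  0.9963, -0.02  ]), 'qd': array([ 0.0003, -0.0009,  0.0018, -0.003 , -0.0011, -0.0001, -0.0009]), 'tau': array([  0.002 , -56.4533,   1.2306, -19.3971,   0.0114,   0.0056,
         0.    ]), 'eef_pos': array([ 248.6174, -599.9714,  230.4647]), 'tool_rot': array([-3.1399,  0.0001,  0.3928]), 'force': array([0.8227, 0.1205, 0.5835]), 'torque': array([ 0.01  , -0.022 , -0.0204]), 'width': 85.58510635166944}
```

View pics/top0.png

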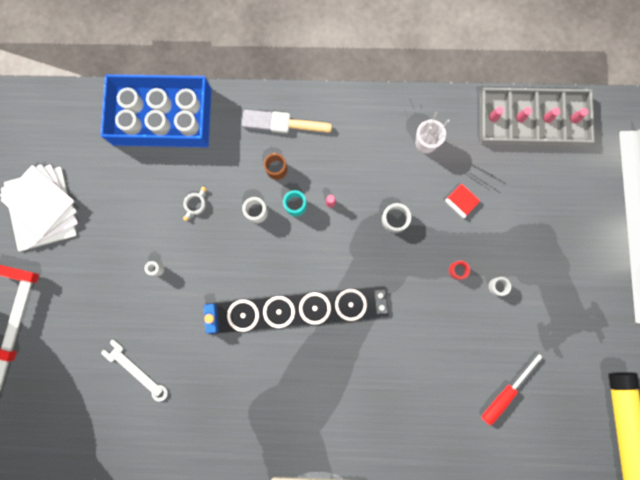

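View pics/scene0.png

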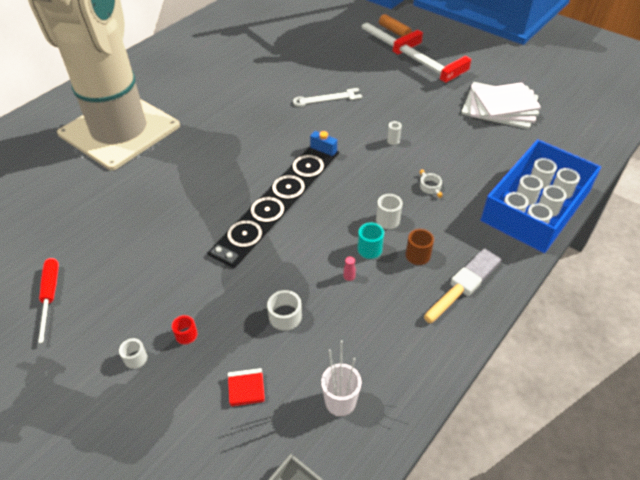

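Top view, sleeve candidates: A wide (397,218), B (255,209), C (500,287), D (153,268). Look-alikes: the ring with thumbscrews (195,204), brown (275,165), turquoise (294,203) and red (460,270) sleeves, the blue bin at upper left, the wire cup (431,135). Nozzle is at (331,201). The stop is at the left end of the bar (210,318), the clamp at the right.

```bash
cat > h.py <<'E'
import numpy as np,cv2
from cell import ctrl,eyes
from scipy.spatial.transform import Rotation as R
np.set_printoptions(precision=1,suppress=True)
def ray(c,T,uv):
    d=T[:3,:3]@np.array([(uv[0]-c['cx'])/c['fx'],-(uv[1]-c['cy'])/c['fy'],-1.]); return T[:3,3],d
def plane(c,T,uv,z):
    o,d=ray(c,T,uv); return o+d*(z-o[2])/d[2]
def proj(c,T,p):
    q=T[:3,:3].T@(np.asarray(p,float)-T[:3,3]); return np.array([c['cx']-c['fx']*q[0]/q[2],c['cy']+c['fy']*q[1]/q[2]])
def wristT(s,c):
    T=np.eye(4);T[:3,:3]=R.from_euler('xyz',s['tool_rot']).as_matrix();T[:3,3]=s['eef_pos'];return T@c['tool_from_camera']
E
python3 - <<'E'
from h import *
im=cv2.imread('pics/top0.png');c=eyes.calibration('top');T=c['pose']
hsv=cv2.cvtColor(im,cv2.COLOR_BGR2HSV)
m=((hsv[:,:,1]<60)&(hsv[:,:,2]>150)).astype('uint8')
cs,hi=cv2.findContours(m,cv2.RETR_CCOMP,cv2.CHAIN_APPROX_NONE)
for k,a in enumerate(cs):
    if cv2.contourArea(a)<25: continue
    x,y,w,h=cv2.boundingRect(a)
    if not(130<x<530 and 140<y<345): continue
    e=cv2.fitEllipse(a) if len(a)>5 else None
    print('hole' if hi[0][k][3]>=0 else 'outer',x,y,w,h,np.array(e[0]),np.array(e[1]),plane(c,T,e[0],8)[:2],plane(c,T,e[0],40)[:2])
for col,lo,hi_ in(('nozzle',(150,80,80),(178,255,255)),('blue',(100,150,80),(125,255,255))):
    mm=cv2.inRange(hsv,lo,hi_);n,l,st,ce=cv2.connectedComponentsWithStats(mm)
    for i in range(1,n):
        if st[i,4]>30: print(col,st[i],ce[i],plane(c,T,ce[i],25)[:2])
cv2.imwrite('pics/crop1.png',cv2.resize(im[140:345,130:530],None,fx=2,fy=2,interpolation=cv2.INTER_CUBIC))
E
```

```text
outer 498 318 16 7 [505.3 321.3] [ 4.8 14.3] [ 435.5 -386.8] [ 435.9 -377.4]
outer 378 304 9 8 [381.6 307.7] [6.4 8.8] [ 457.6 -123.2] [ 457.4 -120.4]
outer 377 292 7 7 [379.9 295. ] [6.1 6.9] [ 484.9 -119.4] [ 484.  -116.7]
outer 335 288 32 33 [350.4 304.2] [31.3 32.1] [463.4 -56.1] [463.1 -55. ]
hole 338 292 26 26 [350.4 304.4] [25.3 25.4] [463.1 -56.1] [462.7 -55. ]
outer 348 276 197 113 [437.9 334.7] [ 97.5 182.3] [ 403.6 -243.7] [ 404.8 -237.8]
hole 428 324 13 5 [433.3 325.9] [ 3.8 12.4] [ 421.9 -233.9] [ 422.6 -228.3]
hole 439 322 16 8 [447.9 325.9] [ 6.5 15.2] [ 422.7 -265. ] [ 423.4 -258.6]
hole 495 280 11 13 [500.  285.6] [10.1 12.4] [ 511.4 -376.8] [ 509.8 -367.6]
hole 138 327 15 5 [144.4 329.1] [ 4. 14.] [398.8 387.8] [400.1 377.7]
hole 229 302 27 27 [242.3 315.1] [25.  25.7] [434.1 176.7] [434.5 172. ]
hole 266 299 26 26 [278.3 311.5] [24.8 25.1] [443.8  99. ] [443.9  96.2]
hole 302 295 26 27 [314.5 308. ] [24.9 25. ] [453.4  21.2] [453.3  20.3]
hole 148 266 8 6 [151.7 268.6] [4.9 7.4] [530.  380.1] [527.9 370.2]
hole 147 250 40 41 [167.3 272.8] [18.2 50.3] [521.6 345.1] 
[... 464 characters left out ...]
 185 33 41 [197.3 205.3] [33.  36.4] [672.6 287. ] [667.  279.5]
hole 517 183 29 7 [530.4 186.3] [ 5.1 28.1] [ 730.6 -446.6] [ 723.4 -435.7]
hole 442 182 44 43 [464.5 201.9] [29.2 44.7] [ 692.9 -302.3] [ 686.7 -295. ]
hole 261 145 71 88 [294.9 190.9] [ 34.6 102.8] [709.8  71.2] [703.2  69.1]
nozzle [489 108  14  14 127] [495.4 114.3] [ 887.5 -367.8]
nozzle [516 108  16  14 134] [523.2 114.6] [ 887.8 -428.7]
nozzle [543 108  17  15 147] [550.9 114.9] [ 888.3 -489.2]
nozzle [570 108  18  15 157] [578.5 115.4] [ 888.3 -549.3]
nozzle [326 195  10  13  87] [330.2 201. ] [685.4  -7.6]
blue [ 101   75  110   72 4279] [155.7 110. ] [884.6 388.2]
blue [205 304  13  29 229] [211.8 318.1] [426.3 239.2]
```

View pics/crop1.png

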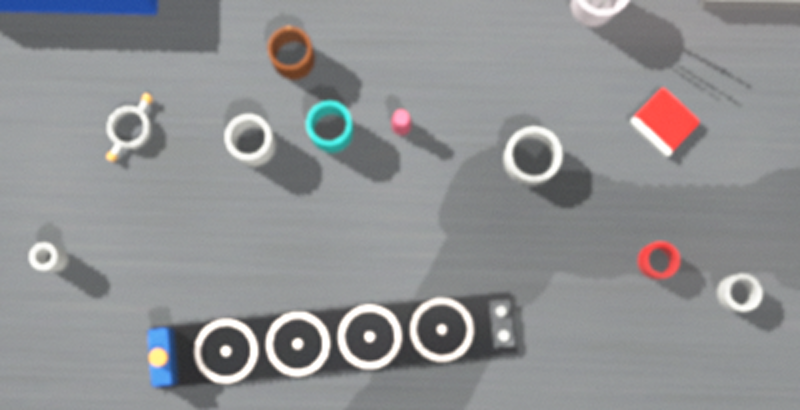

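Crop check: A (533,155), B (250,138), C (740,292) and D (43,256) are plain light-steel rings of differing size. The ring with two brass tips at (128,127) and the red, turquoise and brown ones are excluded. The marks measure 78 mm apart, as they should, and the stop is at the +y end. Order from the stop: D, C, B, A.

```bash
cat >> h.py <<'E'
def delta(xyz,yaw=97.1):
    s=ctrl.read_state();M=R.from_euler('xyz',s['tool_rot']);G=R.from_euler('xyz',[np.pi,0,np.radians(yaw)])
    print('tcp',s['eef_pos'],'rot',np.degrees(s['tool_rot']),'w',s['width'],'t',s['clock'],'F',s['force'])
    print('cm',np.round(M.inv().apply(np.array(xyz)-s['eef_pos'])/10,2),'deg',(M.inv()*G).as_rotvec(degrees=True))
E
python3 - <<'E'
from h import *
c=eyes.calibration('top')
for n,uv,h in(('A',(396.,217.5),40),('B',(254.5,209.5),52),('C',(500,285.6),34),('D',(151.7,268.6),46)): print(n,plane(c,c['pose'],uv,h))
delta(plane(c,c['pose'],(500,285.6),150)*0+[510,-369,160])
E
```

```text
A [ 649.6 -149.1   40. ]
B [658.5 153.4  52. ]
C [ 510.  -369.4   34. ]
D [527.5 368.3  46. ]
tcp [ 248.6 -600.   230.5] rot [-179.9    0.    22.5] w 85.58510635166944 t 0.1 F [0.8 0.1 0.6]
cm [ 33.  -11.3   7.1] deg [ -0.1  -0.1 -74.6]
```

>>> move_arm:
  increments:
    - [3,-1,0.6,0,0,-6]
    - [7,-2,1.5,0,0,-14]
    - [11,-4,2.4,0,0,-22]
    - [15,-5,3.2,0,0,-30]
    - [19,-6.5,4,0,0,-38]
    - [23,-8,5,0,0,-46]
    - [26,-9,5.7,0,0,-54]
    - [29,-10,6.3,0,0,-62]
    - [31,-10.6,6.8,0,0,-69]
    - [33,-11.3,7.1,0,0,-74.6]
    - [33,-11.3,7.1,0,0,-74.6]
    - [33,-11.3,7.1,0,0,-74.6]
    - [33,-11.3,7.1,0,0,-74.6]
  grip: 1

```text
clock: 1.4
eef_pos: [509.1, -371.3, 160.2]
tool_rot: [-3.14, 0.001, 1.691]
force: [-1.4, 0.3, 0.3]
width: 85.4
```

```bash
cat >> h.py <<'E'
def look(name,h,r,xy):
    "wrist picture; outer/hole ellipses of bright blobs near xy on plane z=h"
    s=ctrl.read_state();im=eyes.get_image('wrist')[:,:,::-1].copy();cv2.imwrite(f'pics/{name}.png',im)
    c=eyes.calibration('wrist');T=wristT(s,c);hsv=cv2.cvtColor(im,cv2.COLOR_BGR2HSV)
    print('tcp',s['eef_pos'],'rot',np.degrees(s['tool_rot']),'w',s['width'],'expected px',proj(c,T,[*xy,h]))
    m=((hsv[:,:,1]<60)&(hsv[:,:,2]>140)).astype('uint8')
    cs,hi=cv2.findContours(m,cv2.RETR_CCOMP,cv2.CHAIN_APPROX_NONE)
    for k,a in enumerate(cs):
        if len(a)<30: continue
        P=np.array([plane(c,T,p[0],h)[:2] for p in a],'float32')
        (x,y),(d1,d2),_=cv2.fitEllipse(P)
        if np.hypot(x-xy[0],y-xy[1])<r: print('hole' if hi[0][k][3]>=0 else 'outer',np.array([x,y,d1,d2]),'px',a.mean(0)[0])
E
python3 - <<'E'
from h import *
look('wC',34,60,(510,-369.4))
E
```

```text
tcp [ 509.1 -371.3  160.2] rot [-179.9    0.    96.9] w 85.42781069400411 expected px [315.2 225. ]
outer [ 524.7 -417.2    3.8   10.9] px [326.8 289.4]
outer [ 539.4 -413.8    3.1   32.5] px [348.1 286.2]
outer [ 524.2 -404.     2.7   10.8] px [328.6 272.8]
outer [ 539.5 -385.4    2.6   11.3] px [354.1 251.1]
outer [ 556.6 -380.6    2.1    8.4] px [378.7 247.8]
outer [ 511.  -370.1   37.    45.5] px [316.4 225.1]
hole [ 510.3 -368.7   20.2   25.8] px [315.8 224.5]
```

View pics/wC.png

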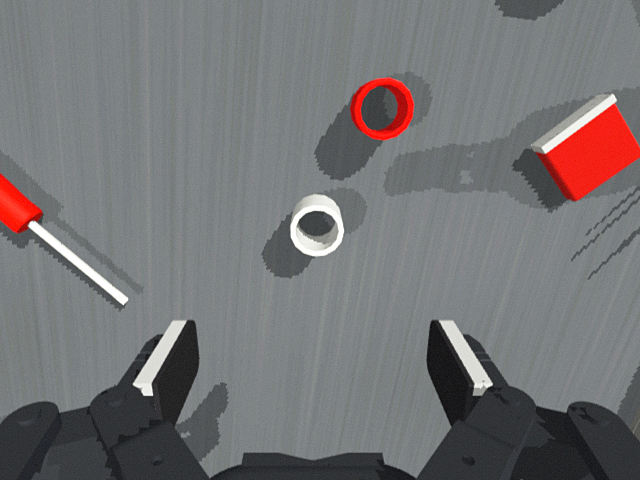

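The wrist view shows the white C at (317,231) between the open fingers, with the red look-alike at (382,108) and clear space all around. The hole and outer fits are biased by the visible walls, so I'll fit the known-radius rim circle to the far half of the silhouette.

```bash
cat >> h.py <<'E'
from scipy.optimize import least_squares
def sil(im,c,T,xy,h,r,z0=0,thr=140,smax=60):
    "known-radius circle on far half of silhouette at rim plane z0+h; near half at base plane z0 as check"
    hsv=cv2.cvtColor(im,cv2.COLOR_BGR2HSV);m=((hsv[:,:,1]<smax)&(hsv[:,:,2]>thr)).astype('uint8')
    uv=proj(c,T,[*xy,z0+h]);best=None
    for a in cv2.findContours(m,cv2.RETR_EXTERNAL,cv2.CHAIN_APPROX_NONE)[0]:
        d=np.hypot(*(a.mean(0)[0]-uv))
        if len(a)>25 and (best is None or d<best[0]): best=(d,a)
    a=best[1][:,0,:].astype(float);f=T[:2,3]-xy;f/=np.hypot(*f);out=[]
    for z,sgn in((z0+h,-1),(z0,1)):
        P=np.array([plane(c,T,p,z)[:2] for p in a]);k=sgn*(P-P.mean(0))@f>0.15*r;Q=P[k]
        s=least_squares(lambda q:np.hypot(*(Q-q[:2]).T)-r,P.mean(0),loss='soft_l1',f_scale=.5)
        s2=least_squares(lambda q:np.hypot(*(Q-q[:2]).T)-q[2],[*s.x,r],loss='soft_l1',f_scale=.5)
        out.append(s.x);print('rim ' if sgn<0 else 'base',s.x,'n',len(Q),'rms',np.sqrt(np.mean((np.hypot(*(Q-s.x).T)-r)**2)),'free fit',s2.x)
    return out
def wsil(name,xy,h,r,z0=0,**k):
    s=ctrl.read_state();im=eyes.get_image('wrist')[:,:,::-1].copy();cv2.imwrite(f'pics/{name}.png',im)
    c=eyes.calibration('wrist');T=wristT(s,c);print('tcp',s['eef_pos']);return sil(im,c,T,np.array(xy),h,r,z0,**k)
E
python3 - <<'E'
from h import *
wsil('wC2',(510,-371),34,19)
c=eyes.calibration('top');im=cv2.imread('pics/top0.png')
for n,xy,h,r in(('A',(650,-149),40,29),('B',(658,153),52,24),('C',(510,-370),34,19),('D',(528,368),46,14)): print(n);sil(im,c,c['pose'],np.array(xy),h,r)
E
```

```text
tcp [ 509.1 -371.4  160.4]
rim  [ 511.5 -373. ] n 77 rms 0.3687554236018278 free fit [ 511.6 -373.6   18.5]
base [ 511.7 -374. ] n 80 rms 0.38149301829283805 free fit [ 511.7 -374.    18.9]
A
rim  [ 865.9 -399.1] n 1589 rms 463.08233902529776 free fit [ 880.  -228.2  434.6]
base [362.3 251.7] n 1709 rms 343.80046977011995 free fit [545.3 400.9 387.3]
B
rim  [990.9 375.8] n 1100 rms 504.7886689664826 free fit [723.  141.7 567.6]
base [443.4  13.4] n 2189 rms 492.3660186759645 free fit [2584646.  1886799.6 3199702.3]
C
rim  [ 288.6 -485.6] n 1086 rms 131.61668305212538 free fit [ 155.7 -712.8  280.9]
base [ 156.5 -135.7] n 765 rms 180.52663007861722 free fit [ 297.6 -174.4  202.2]
D
rim  [440.3 619.8] n 35 rms 11.561755103040332 free fit [ 237.8 -358.2 1007.5]
base [438.  644.9] n 37 rms 13.440748995146983 free fit [ 514.4 1021.2  392.3]
```

```bash
python3 - <<'E'
from h import *
delta((511.6,-373.4,7))
E
```

```text
tcp [ 509.3 -371.2  160.4] rot [-180.     0.    96.9] w 85.05101587343268 t 1.5 F [ 0.3 -0.1  0.8]
cm [-0.2  0.2 15.3] deg [-0.   0.  -0.2]
```

>>> move_arm:
  increments:
    - [-0.2,0.2,3,0,0,0]
    - [-0.25,0.2,6.5,0,0,0]
    - [-0.25,0.2,10,0,0,0]
    - [-0.25,0.2,12.5,0,0,0]
    - [-0.25,0.2,14.3,0,0,0]
    - [-0.25,0.2,15.3,0,0,0]
    - [-0.25,0.2,15.3,0,0,0]
    - [-0.25,0.2,15.3,0,0,0]

```text
clock: 2.3
eef_pos: [513.1, -372.7, 8.1]
tool_rot: [3.141, 0.001, 1.694]
force: [0.1, -0.0, 0.3]
width: 85.5
```

>>> move_arm:
  increments:
    - [0,0,0,0,0,0]
    - [0,0,0,0,0,0]
    - [0,0,0,0,0,0]
    - [0,0,0,0,0,0]
    - [0,0,0,0,0,0]
    - [0,0,0,0,0,0]
    - [0,0,0,0,0,0]
    - [0,0,0,0,0,0]
    - [0,0,0,0,0,0]
    - [0,0,0,0,0,0]
  grip: -1

```text
clock: 3.3
eef_pos: [513.2, -372.4, 8.3]
tool_rot: [3.141, 0.001, 1.695]
force: [0.1, 0.8, 6.4]
width: 34.9
```

>>> move_arm:
  increments:
    - [0,0,-0.5,0,0,0]
    - [0,0,-2,0,0,0]
    - [0,0,-4.5,0,0,0]
    - [0,0,-8,0,0,0]
    - [0,0,-11,0,0,0]
    - [0,0,-13,0,0,0]
    - [0,0,-14,0,0,0]
    - [0,0,-14,0,0,0]

```text
clock: 4.1
eef_pos: [513.5, -372.5, 149.2]
tool_rot: [3.139, 0.002, 1.695]
force: [0.1, 0.2, -2.1]
width: 35.3
```

```bash
python3 - <<'E'
from h import *
delta((443.8,99,150))
cv2.imwrite('pics/held.png',eyes.get_image('wrist')[:,:,::-1])
E
```

```text
tcp [ 513.5 -372.5  149.2] rot [179.9   0.1  97.1] w 35.28568935287809 t 4.1 F [ 0.1  0.2 -2.1]
cm [47.6 -1.1 -0.2] deg [ 0.1  0.1 -0. ]
```

View pics/held.png

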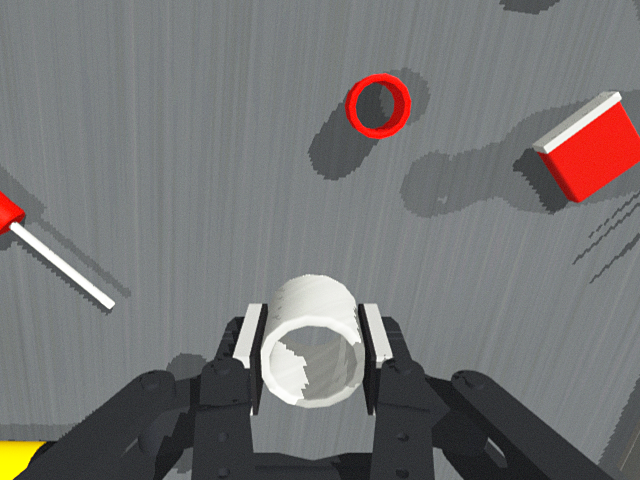

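The wrist view shows C held upright between the pads at (312,362), and nothing else was disturbed.

>>> move_arm:
  increments:
    - [1.5,0,0,0,0,0]
    - [5,-0.1,0,0,0,0]
    - [9,-0.2,0,0,0,0]
    - [13,-0.3,0,0,0,0]
    - [17,-0.4,0,0,0,0]
    - [21,-0.5,0,0,0,0]
    - [25,-0.6,0,0,0,0]
    - [29,-0.7,0,0,0,0]
    - [33,-0.8,0,0,0,0]
    - [37,-0.9,0,0,0,0]
    - [41,-1,0,0,0,0]
    - [44.5,-1.1,0,0,0,0]
    - [46.5,-1.1,0,0,0,0]
    - [47.6,-1.1,0,0,0,0]
    - [47.6,-1.1,0,0,0,0]
    - [47.6,-1.1,0,0,0,0]

```text
clock: 5.75
eef_pos: [442.4, 97.9, 146.9]
tool_rot: [-3.14, 0.001, 1.694]
force: [-0.3, -1.0, -1.8]
width: 35.4
```

```bash
cat >> h.py <<'E'
def marks(im,c,T):
    "outer/inner circles of white rings on z=8 and the centre dots"
    g=cv2.cvtColor(im,cv2.COLOR_BGR2GRAY);m=(g>150).astype('uint8')
    for a in cv2.findContours(m,cv2.RETR_LIST,cv2.CHAIN_APPROX_NONE)[0]:
        if len(a)<8: continue
        P=np.array([plane(c,T,p[0],8)[:2] for p in a],'float32')
        (x,y),(d1,d2),_=cv2.fitEllipse(P)
        if (d2<15 or 40<d1<80) and d1>.85*d2 and 400<x<500 and -90<y<215: print('ellipse',np.array([x,y,d1,d2]))
def wmark(name):
    s=ctrl.read_state();im=eyes.get_image('wrist')[:,:,::-1].copy();cv2.imwrite(f'pics/{name}.png',im)
    c=eyes.calibration('wrist');T=wristT(s,c);print('tcp',s['eef_pos'],'rot',np.degrees(s['tool_rot']));marks(im,c,T);return im,c,T,s
E
python3 - <<'E'
from h import *
im,c,T,s=wmark('mC')
p=s['eef_pos'];print('held');sil(im,c,T,p[:2],34,19,z0=p[2]-8.2,thr=110)
E
```

```text
tcp [442.4  97.9 146.9] rot [-179.9    0.    97.1]
ellipse [462.3 -51.1   3.1   3.2]
ellipse [445.3  97.1   8.1   8.5]
ellipse [445.2  97.3  57.4  57.7]
ellipse [445.2  97.2  64.9  65.3]
ellipse [435.6 174.6   8.4   8.4]
ellipse [435.6 174.6  57.5  57.7]
ellipse [435.6 174.5  64.9  65.1]
held
rim  [444.7  74.5] n 8 rms 0.01682040341572624 free fit [-2118.5 20527.4 20631.9]
base [453.4  22.9] n 0 rms nan free fit [453.4  22.9  19. ]
  return _methods._mean(a, axis=axis, dtype=dtype,
  ret = ret.dtype.type(ret / rcount)
```

View pics/mC.png

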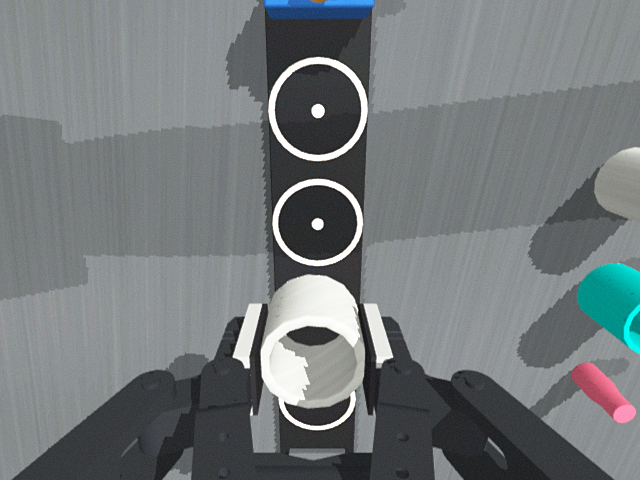

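The wrist view shows the marks as clean rings: 65 mm outer fit at (318,223) for mark 2 from the stop and at (318,109) for mark 1. They sit at (445.2,97.2) and (435.6,174.6), 78.0 mm apart.

>>> move_arm:
  increments:
    - [0,0.2,3,0,0,0]
    - [0,0.26,6,0,0,0]
    - [-0.05,0.26,9,0,0,0]
    - [-0.05,0.26,11,0,0,0]
    - [-0.05,0.26,12,0,0,0]
    - [-0.05,0.26,12.4,0,0,0]
    - [-0.05,0.26,12.4,0,0,0]
    - [-0.05,0.26,12.4,0,0,0]
    - [-0.05,0.26,12.4,0,0,0]

```text
clock: 6.7
eef_pos: [446.1, 98.2, 23.7]
tool_rot: [3.141, 0.0, 1.693]
force: [0.3, 0.1, -0.2]
width: 35.7
```

```bash
python3 - <<'E'
from h import *
delta((445.1,97.7,16.5),97.1)
E
```

```text
tcp [446.1  98.2  23.7] rot [180.   0.  97.] w 35.728997975930035 t 6.7 F [ 0.3  0.1 -0.2]
cm [-0.  -0.1  0.7] deg [ 0.   0.  -0.1]
```

>>> move_arm:
  increments:
    - [0,-0.05,0.2,0,0,0]
    - [-0.03,-0.1,0.4,0,0,0]
    - [-0.03,-0.1,0.55,0,0,0]
    - [-0.03,-0.1,0.65,0,0,0]
    - [-0.03,-0.1,0.7,0,0,0]
    - [-0.03,-0.1,0.7,0,0,0]

```text
clock: 7.3
eef_pos: [444.7, 98.4, 16.4]
tool_rot: [3.141, -0.0, 1.695]
force: [0.6, -0.2, -0.7]
width: 35.4
```

```bash
python3 - <<'E'
from h import *
for i in range(3): delta((445.1,97.7,16.5),97.1);eyes.get_image('top')
E
```

```text
tcp [444.7  98.4  16.4] rot [180.   -0.   97.1] w 35.352979701296015 t 7.3 F [ 0.6 -0.2 -0.7]
cm [-0.1  0.  -0. ] deg [ 0. -0.  0.]
tcp [444.7  98.4  16.4] rot [180.   -0.   97.1] w 35.41078156616602 t 7.35 F [-1.  -0.5 -0.9]
cm [-0.1  0.  -0. ] deg [ 0. -0.  0.]
tcp [444.7  98.4  16.4] rot [180.    0.   97.1] w 35.47101887877773 t 7.4 F [-0.4  0.4 -0.7]
cm [-0.1  0.  -0. ] deg [0. 0. 0.]
```

>>> move_arm:
  increments:
    - [-0.06,0,0.04,0,0,0]
    - [-0.06,0.02,0.06,0,0,0]
    - [-0.06,0.02,0.08,0,0,0]
    - [-0.06,0.02,0.08,0,0,0]

```text
clock: 7.85
eef_pos: [444.7, 98.3, 16.2]
tool_rot: [3.141, -0.0, 1.695]
force: [-2.5, 1.3, 9.2]
width: 35.6
```

>>> move_arm:
  increments:
    - [0,0,0,0,0,0]
    - [0,0,0,0,0,0]
    - [0,0,0,0,0,0]
    - [0,0,0,0,0,0]
    - [0,0,0,0,0,0]
    - [0,0,0,0,0,0]
    - [0,0,-0.5,0,0,0]
    - [0,0,-2,0,0,0]
    - [0,0,-4.5,0,0,0]
    - [0,0,-8,0,0,0]
    - [0,0,-11.5,0,0,0]
    - [0,0,-14,0,0,0]
    - [0,0,-15,0,0,0]
    - [0,0,-15,0,0,0]
    - [0,0,-15,0,0,0]
  grip: 1

```text
clock: 9.35
eef_pos: [444.4, 97.3, 164.8]
tool_rot: [-3.14, 0.0, 1.695]
force: [0.3, 0.0, 0.4]
width: 85.8
```

```bash
python3 - <<'E'
from h import *
im,c,T,s=wmark('pC'); sil(im,c,T,np.array([445.2,97.2]),34,19,z0=8)
look('pC2',8,80,(445,97))
delta((658.5,153.4,165))
E
```

```text
tcp [444.4  97.3 164.8] rot [-179.9    0.    97.1]
ellipse [426.7 -69.5   4.2   4.7]
ellipse [464.7 -58.    8.3   8.7]
ellipse [499.7 -36.4   3.3   3.9]
ellipse [464.5 -57.5  57.3  57.4]
ellipse [464.5 -57.3  65.2  65.7]
ellipse [497.6  -7.    3.    3.3]
ellipse [454.9  19.7   8.4   8.8]
ellipse [454.9  19.9  57.3  57.5]
ellipse [454.9  20.   65.2  65.4]
ellipse [445.2  97.1   7.2   8. ]
ellipse [445.1  96.7  53.7  55.1]
ellipse [445.3  97.4  64.6  65.2]
ellipse [435.6 174.6   8.2   8.6]
ellipse [435.6 174.6  57.4  57.5]
ellipse [435.6 174.5  64.9  65.2]
rim  [445.7  96.2] n 109 rms 5.2804504772059975 free fit [444.  106.8  28.7]
base [443.2 111.8] n 113 rms 7.439338044348336 free fit [445.2  97.4  32.5]
tcp [444.1  97.4 164.5] rot [-179.9    0.    97.1] w 85.50100985176353 expected px [314.8 216.2]
outer [454.8  20.   65.2  65.6] px [314.8 305.4]
hole [454.8  19.9  57.2  57.3] px [314.8 305.8]
outer [445.2  97.4  64.8  65.3] px [315.1 214.4]
hole [444.8  92.4  22.   28.8] px [313.8 221.8]
hole [445.1  96.7  53.6  55. ] px [314.6 208.6]
outer [435.5 174.6   8.4   8.6] px [315.3 108.8]
outer [435.5 174.5  65.1  65.2] px [315.3 107.2]
hole [435.5 174.6  57.3  57.4] px [315.2 107.3]
tcp [444.   97.5 164.3] rot [-179.9    0.    97.1] w 85.34660957913991 t 9.45 F [ 0.1 -1.3 -0.1]
cm [ 2.9 22.  -0.1] deg [-0.1  0.   0. ]
```

View pics/pC.png

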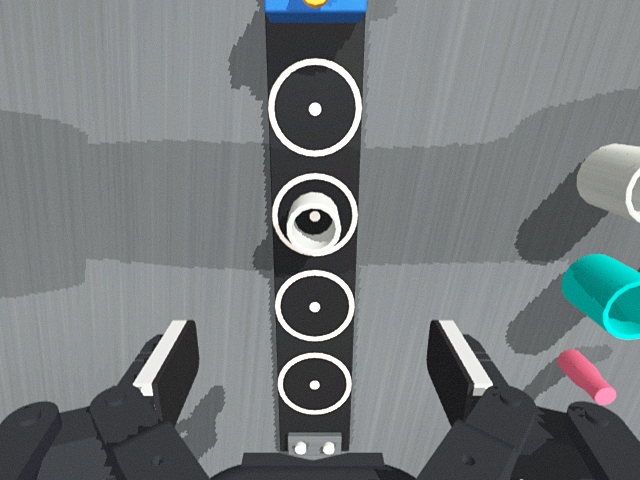

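The wrist view shows C standing upright inside mark 2's ring at (314,220), with the dot visible through its bore. The other three marks and the bar are undisturbed.

>>> move_arm:
  increments:
    - [0.2,1.5,0,0,0,0]
    - [0.7,5,0,0,0,0]
    - [1.2,9,0,0,0,0]
    - [1.8,13,0,0,0,0]
    - [2.3,17,0,0,0,0]
    - [2.7,20,0,0,0,0]
    - [2.9,21.5,0,0,0,0]
    - [2.9,22,0,0,0,0]
    - [2.9,22,0,0,0,0]
    - [2.9,22,0,0,0,0]

```text
clock: 10.45
eef_pos: [658.3, 153.5, 164.7]
tool_rot: [-3.139, 0.001, 1.695]
force: [-0.3, 0.6, -0.0]
width: 85.3
```

```bash
python3 - <<'E'
from h import *
c=eyes.calibration('wrist');s={'eef_pos':np.array([444.4,97.3,164.8]),'tool_rot':np.radians([180,0,97.1])};T=wristT(s,c)
u=np.array([-.124,.992]);v=np.array([.992,.124]);m=np.array([445.2,97.2])
print('C expected: base top',proj(c,T,[*(m+19*u),8]),'rim bottom',proj(c,T,[*(m-19*u),42]),'rim L/R',proj(c,T,[*(m-19*v),42]),proj(c,T,[*(m+19*v),42]))
g=cv2.imread('pics/pC.png',0);print(g[170:270,314].tolist());print(g[228,275:355].tolist())
wsil('wB',(658.5,153.4),52,24)
E
```

```text
C expected: base top [314.3 191.4] rim bottom [314.4 255.2] rim L/R [286.7 229.4] [342.2 229.4]
[53, 45, 62, 233, 255, 255, 255, 255, 255, 100, 25, 40, 44, 44, 49, 44, 45, 42, 46, 41, 35, 48, 192, 251, 243, 241, 240, 240, 240, 242, 243, 241, 243, 250, 253, 252, 251, 254, 214, 44, 50, 186, 243, 236, 231, 231, 231, 234, 232, 239, 234, 159, 34, 23, 29, 31, 28, 31, 27, 25, 29, 28, 23, 32, 89, 142, 159, 160, 160, 158, 161, 216, 245, 243, 236, 238, 239, 237, 239, 249, 254, 252, 249, 246, 255, 255, 140, 46, 41, 49, 48, 52, 49, 47, 51, 50, 57, 43, 39, 83]
[217, 241, 236, 240, 197, 49, 15, 31, 31, 27, 23, 98, 251, 253, 250, 251, 253, 230, 235, 243, 211, 159, 142, 116, 78, 34, 22, 24, 25, 21, 31, 33, 28, 35, 29, 25, 32, 29, 34, 27, 25, 28, 35, 26, 36, 33, 29, 30, 29, 31, 25, 20, 54, 117, 162, 153, 153, 150, 145, 140, 174, 250, 251, 251, 255, 255, 105, 30, 42, 39, 42, 44, 41, 40, 162, 255, 255, 255, 255, 255]
tcp [658.3 153.5 164.7]
rim  [635.8 202.3] n 2017 rms 41.06720971674746 free fit [ 1450.5 -3414.7  3706.7]
base [622.5 266.9] n 2354 rms 70.07795565541805 free fit [  198546.1 -2445107.1  2453376.3]
```

C's edges match the expected pixels to under 1 px, so it is centred within about 0.5 mm. B's mask leaked onto the bright bench, so I'll raise the threshold.

```bash
python3 - <<'E'
from h import *
for t in(170,185,200):
  print(t)
  try: wsil('wB',(658.5,153.4),52,24,thr=t,smax=40)
  except Exception as e: print(e)
E
```

```text
170
tcp [658.4 153.4 165.1]
rim  [662.8 155.4] n 100 rms 0.4733592830142422 free fit [662.8 154.3  23.1]
base [663.8 153.4] n 103 rms 1.1312249040409825 free fit [663.8 154.3  23.2]
185
tcp [658.6 153.4 165.4]
rim  [662.7 155.5] n 99 rms 0.466772589149015 free fit [662.9 154.4  23.1]
base [664.1 153.2] n 102 rms 1.457861352398191 free fit [664.1 154.3  23. ]
200
tcp [658.9 153.5 165.6]
rim  [662.7 155.7] n 99 rms 0.4999214637390106 free fit [662.9 154.4  23. ]
base [664.2 152.9] n 102 rms 2.1300966708831606 free fit [664.3 154.3  22.8]
```

View pics/wB.png

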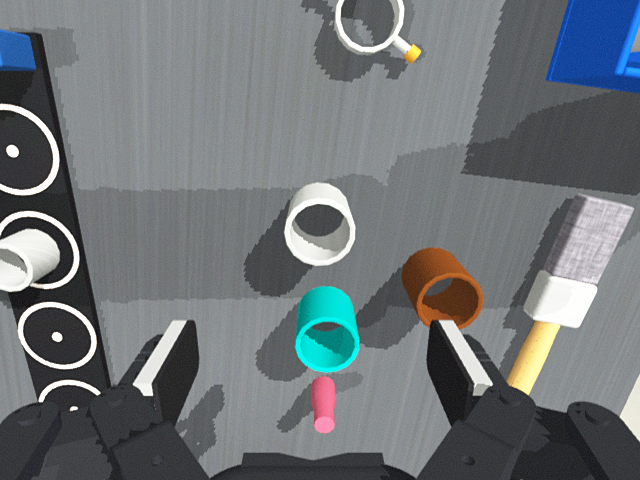

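The wrist view shows B at (320,225). Turquoise (327,330), brown (440,288) and the nozzle (323,403) are all clear of the finger positions to B's left and right.

```bash
python3 - <<'E'
from h import *
delta((663.3,154.5,13))
E
```

```text
tcp [659.1 153.5 165.8] rot [-180.     0.    97.1] w 85.48639713450238 t 10.65 F [ 0.5 -0.2  0.4]
cm [ 0.1  0.4 15.3] deg [-0.  0.  0.]
```

>>> move_arm:
  increments:
    - [0.05,0.2,2,0,0,0]
    - [0.05,0.4,5.5,0,0,0]
    - [0.05,0.4,9,0,0,0]
    - [0.05,0.4,12,0,0,0]
    - [0.05,0.4,14,0,0,0]
    - [0.05,0.4,15.2,0,0,0]
    - [0.05,0.4,15.2,0,0,0]
    - [0.05,0.4,15.2,0,0,0]

```text
clock: 11.45
eef_pos: [664.1, 155.1, 14.5]
tool_rot: [3.14, -0.0, 1.695]
force: [-0.1, 0.6, 0.2]
width: 85.7
```

>>> move_arm:
  increments:
    - [0,0,0,0,0,0]
    - [0,0,0,0,0,0]
    - [0,0,0,0,0,0]
    - [0,0,0,0,0,0]
    - [0,0,0,0,0,0]
    - [0,0,0,0,0,0]
    - [0,0,0,0,0,0]
    - [0,0,0,0,0,0]
    - [0,0,0,0,0,0]
    - [0,0,0,0,0,0]
  grip: -1

```text
clock: 12.45
eef_pos: [664.2, 154.9, 15.1]
tool_rot: [3.14, 0.0, 1.695]
force: [-1.2, -0.8, 5.5]
width: 47.1
```

>>> move_arm:
  increments:
    - [0,0,-0.5,0,0,0]
    - [0,0,-2,0,0,0]
    - [0,0,-4.5,0,0,0]
    - [0,0,-8,0,0,0]
    - [0,0,-11,0,0,0]
    - [0,0,-13,0,0,0]
    - [0,0,-14,0,0,0]
    - [0,0,-14,0,0,0]

```text
clock: 13.25
eef_pos: [664.4, 155.1, 155.6]
tool_rot: [3.138, -0.0, 1.695]
force: [0.7, 0.3, -1.6]
width: 47.1
```

```bash
python3 - <<'E'
from h import *
delta((454.9,19.8,153))
E
```

```text
tcp [664.4 155.1 155.6] rot [179.8  -0.   97.1] w 47.125789596784614 t 13.25 F [ 0.7  0.3 -1.6]
cm [-10.8 -22.5   0.2] deg [ 0.2 -0.  -0. ]
```

>>> move_arm:
  increments:
    - [-0.5,-1,0,0,0,0]
    - [-1.7,-3.5,0,0,0,0]
    - [-3.4,-7,0,0,0,0]
    - [-5.2,-10.8,0,0,0,0]
    - [-7,-14.6,0,0,0,0]
    - [-8.8,-18.3,0,0,0,0]
    - [-10,-20.8,0,0,0,0]
    - [-10.6,-22.1,0,0,0,0]
    - [-10.8,-22.5,0,0,0,0]
    - [-10.8,-22.5,0,0,0,0]
    - [-10.8,-22.5,0,0,0,0]

```text
clock: 14.35
eef_pos: [454.7, 20.5, 153.4]
tool_rot: [3.141, -0.001, 1.695]
force: [0.9, 0.0, -2.2]
width: 47.3
```

```bash
cat >> h.py <<'E'
def held(im,c,T,s,h,r,zoff):
    "tool-frame centre of held rim from its lower edge below the pads (known radius); zoff = TCP height above sleeve foot"
    g=cv2.cvtColor(im,cv2.COLOR_BGR2GRAY);p=s['eef_pos'];M=R.from_euler('xyz',s['tool_rot'])
    e=proj(c,T,p+M.apply([0,0,-(h-zoff)]));P=[]
    for u in range(int(e[0])-30,int(e[0])+31,3):
        col=g[:,u].astype(int);v0=int(e[1])+15
        ks=[v for v in range(v0,470) if col[v]>150 and col[v+2]<130]
        if ks:P.append(M.inv().apply(plane(c,T,(u,ks[0]+1),p[2]+h-zoff)-p)[:2])
    P=np.array(P);q=least_squares(lambda q:np.hypot(*(P-q).T)-r,[0,0],loss='soft_l1',f_scale=.4).x
    print('held offset in tool x,y',q,'n',len(P),'res',np.abs(np.hypot(*(P-q).T)-r).mean());return q
E
python3 - <<'E'
from h import *
im,c,T,s=wmark('mB'); held(im,c,T,s,52,24,14.8)
delta((454.9,19.8,23))
print('C check')
im=cv2.imread('pics/mC.png');s={'eef_pos':np.array([442.4,97.9,146.9]),'tool_rot':np.radians([180,0,97.1])};held(im,c,wristT(s,c),s,34,19,8.2)
E
```

```text
tcp [454.7  20.5 153.4] rot [179.9  -0.   97.1]
ellipse [454.9  19.6   8.1   8.5]
ellipse [454.8  20.   57.2  57.7]
ellipse [445.3  97.2   7.5   7.8]
ellipse [444.5  96.   41.5  41.9]
ellipse [445.1  97.   57.5  58. ]
ellipse [445.2  97.3  64.5  65.1]
ellipse [436.  170.5  54.   59.7]
held offset in tool x,y [ 1.1 -0.5] n 1 res 4.703192502120146e-09
tcp [454.8  20.6 153.4] rot [179.9  -0.   97.1] w 47.4675232619076 t 14.4 F [-0.5 -0.4 -1.2]
cm [-0.1 -0.  13. ] deg [ 0.1 -0.   0. ]
C check
held offset in tool x,y [ 0.5 -0.9] n 21 res 0.1408648163612508
```

View pics/mB.png

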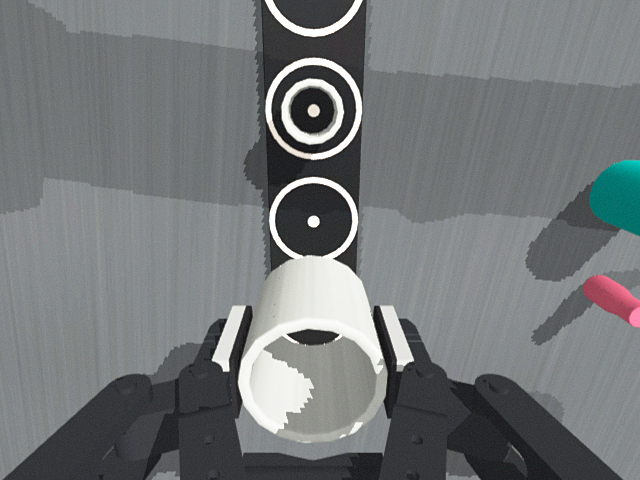

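The wrist view shows B held upright (313,380), mark 3's dot at (313,222), and C concentric within mark 2's ring at (313,110).

>>> move_arm:
  increments:
    - [0,0,2,0,0,0]
    - [-0.04,0,5,0,0,0]
    - [-0.04,0,8,0,0,0]
    - [-0.04,0,10.5,0,0,0]
    - [-0.04,0,12,0,0,0]
    - [-0.04,0,12.8,0,0,0]
    - [-0.04,0,12.9,0,0,0]
    - [-0.04,0,12.9,0,0,0]
    - [-0.04,0,12.9,0,0,0]

```text
clock: 15.3
eef_pos: [454.5, 19.6, 25.2]
tool_rot: [3.14, -0.0, 1.695]
force: [-0.1, -0.3, -1.8]
width: 47.1
```

```bash
python3 - <<'E'
from h import *
delta((454.9,20.0,23),97.1)
E
```

```text
tcp [454.5  19.6  25.2] rot [179.9  -0.   97.1] w 47.069404939468264 t 15.3 F [-0.1 -0.3 -1.8]
cm [0.  0.1 0.2] deg [ 0.1 -0.  -0. ]
```

>>> move_arm:
  increments:
    - [0.03,0.03,0.1,0,0,0]
    - [0.03,0.03,0.15,0,0,0]
    - [0.03,0.03,0.2,0,0,0]
    - [0.03,0.03,0.22,0,0,0]
    - [0.03,0.03,0.22,0,0,0]

```text
clock: 15.8
eef_pos: [454.2, 19.6, 23.0]
tool_rot: [3.141, 0.0, 1.695]
force: [-0.2, 0.5, 5.9]
width: 47.1
```

Contact felt (+6 N). Release and retreat.

>>> move_arm:
  increments:
    - [0,0,0,0,0,0]
    - [0,0,0,0,0,0]
    - [0,0,0,0,0,0]
    - [0,0,0,0,0,0]
    - [0,0,0,0,0,0]
    - [0,0,0,0,0,0]
    - [0,0,-0.5,0,0,0]
    - [0,0,-2,0,0,0]
    - [0,0,-4.5,0,0,0]
    - [0,0,-8,0,0,0]
    - [0,0,-11.5,0,0,0]
    - [0,0,-13.5,0,0,0]
    - [0,0,-14.2,0,0,0]
    - [0,0,-14.2,0,0,0]
    - [0,0,-14.2,0,0,0]
  grip: 1

```text
clock: 17.3
eef_pos: [453.3, 19.4, 163.6]
tool_rot: [-3.14, 0.0, 1.695]
force: [-0.2, -0.7, -0.2]
width: 85.0
```

```bash
cat >> h.py <<'E'
def placed(im,c,T,m,h,r):
    "edge errors (mm, + = along bar to stop / away from robot) of a sleeve on mark m: base top edge, rim bottom, rim sides"
    g=cv2.GaussianBlur(cv2.cvtColor(im,cv2.COLOR_BGR2GRAY),(3,3),0).astype(int);m=np.array(m);u=np.array([-.123,.992]);v=np.array([.992,.123])
    for n,d,z in(('base+u',u,8),('rim-u',-u,8+h),('rim+v',v,8+h),('rim-v',-v,8+h)):
        tt=np.arange(-5,5.01,.1);px=[proj(c,T,[*(m+d*(r+t)),z]) for t in tt]
        I=np.array([cv2.getRectSubPix(g.astype('float32'),(1,1),tuple(map(float,p)))[0,0] for p in px])
        k=[i for i in range(len(I)-1) if I[i]>=130>I[i+1]];print(n,'edge outwards by mm',[round(float(tt[i]),1) for i in k],end='; ')
    print()
E
python3 - <<'E'
from h import *
im,c,T,s=wmark('pB')
print('B');placed(im,c,T,(454.9,19.8),52,24);print('C');placed(im,c,T,(445.2,97.2),34,19)
delta((650,-149,165))
E
```

```text
tcp [453.3  19.4 163.6] rot [-179.9    0.    97.1]
ellipse [464.5 -57.7   8.    8.9]
ellipse [464.4 -57.5  57.3  57.7]
ellipse [449.7  -5.9   2.9   3.3]
ellipse [406.8   5.3   1.    1.1]
ellipse [454.8  19.7   7.1   7.9]
ellipse [454.8  18.5  54.6  56.5]
ellipse [445.2  97.1   7.4   7.8]
ellipse [444.6  96.2  41.4  41.8]
ellipse [445.1  97.   57.5  58. ]
ellipse [445.3  97.3  64.6  65.1]
ellipse [436.  170.6  54.2  59.8]
B
base+u edge outwards by mm [-0.8]; rim-u edge outwards by mm [2.4]; rim+v edge outwards by mm [-1.7]; rim-v edge outwards by mm [1.2]; 
C
base+u edge outwards by mm [1.2]; rim-u edge outwards by mm [-0.2]; rim+v edge outwards by mm [-1.0]; rim-v edge outwards by mm [0.4]; 
tcp [453.1  19.5 163.3] rot [-179.9   -0.    97.1] w 85.48353568077572 t 17.35 F [-0.4 -0.8  0.3]
cm [-19.1  17.5  -0.2] deg [-0.1 -0.   0. ]
```

>>> move_arm:
  increments:
    - [-1,1,0,0,0,0]
    - [-3.5,3.2,0,0,0,0]
    - [-6.5,6,0,0,0,0]
    - [-9.5,8.7,0,0,0,0]
    - [-12.5,11.5,0,0,0,0]
    - [-15.5,14.2,0,0,0,0]
    - [-17.8,16.3,0,0,0,0]
    - [-18.9,17.3,0,0,0,0]
    - [-19.1,17.5,0,0,0,0]
    - [-19.1,17.5,0,0,0,0]
    - [-19.1,17.5,0,0,0,0]

```text
clock: 18.45
eef_pos: [650.4, -147.1, 163.8]
tool_rot: [-3.14, -0.001, 1.696]
force: [0.2, 1.0, 0.2]
width: 85.6
```

```bash
python3 - <<'E'
from h import *
for t in(150,170,190):
  print(t)
  try: wsil('wA',(650,-149),40,29,thr=t,smax=40)
  except Exception as e: print(e)
delta((650,-149,165))
E
```

```text
150
tcp [ 650.4 -147.1  163.8]
rim  [ 653.3 -150.9] n 111 rms 0.355471253180993 free fit [ 653.3 -151.7   28.4]
base [ 653.6 -152.5] n 114 rms 0.6987887996286603 free fit [ 653.6 -152.7   29.1]
170
tcp [ 650.5 -147.   164.1]
rim  [ 653.2 -150.9] n 109 rms 0.41778890206108293 free fit [ 653.3 -152.    28.2]
base [ 654.  -152.9] n 113 rms 1.1234413546955113 free fit [ 654.  -152.7   28.8]
190
tcp [ 650.6 -147.2  164.3]
rim  [ 653.2 -150.7] n 110 rms 0.44909096326330716 free fit [ 653.3 -151.8   28.1]
base [ 654.4 -153.4] n 116 rms 1.4530514836059534 free fit [ 654.3 -152.6   28.4]
tcp [ 650.7 -147.3  164.5] rot [-180.    -0.    97.2] w 85.55994971703089 t 18.6 F [-0.9  0.7  0. ]
cm [-0.2 -0.1 -0.1] deg [-0.  -0.   0.1]
```

>>> move_arm:
  increments:
    - [-0.3,0.2,2,0,0,0]
    - [-0.51,0.23,5.5,0,0,0]
    - [-0.51,0.23,9,0,0,0]
    - [-0.51,0.23,12,0,0,0]
    - [-0.51,0.23,14,0,0,0]
    - [-0.51,0.23,15.3,0,0,0]
    - [-0.51,0.23,15.4,0,0,0]
    - [-0.51,0.23,15.4,0,0,0]

```text
clock: 19.4
eef_pos: [654.6, -152.7, 11.1]
tool_rot: [3.141, 0.0, 1.695]
force: [-0.3, 1.9, 0.2]
width: 85.7
```

>>> move_arm:
  increments:
    - [0,0,0,0,0,0]
    - [0,0,0,0,0,0]
    - [0,0,0,0,0,0]
    - [0,0,0,0,0,0]
    - [0,0,0,0,0,0]
    - [0,0,0,0,0,0]
    - [0,0,0,0,0,0]
    - [0,0,0,0,0,0]
    - [0,0,0,0,0,0]
    - [0,0,0,0,0,0]
  grip: -1

```text
clock: 20.4
eef_pos: [655.2, -153.1, 12.2]
tool_rot: [3.139, 0.001, 1.695]
force: [0.1, 0.2, 6.0]
width: 55.9
```

>>> move_arm:
  increments:
    - [0,0,-0.5,0,0,0]
    - [0,0,-2,0,0,0]
    - [0,0,-4.5,0,0,0]
    - [0,0,-8,0,0,0]
    - [0,0,-11,0,0,0]
    - [0,0,-13,0,0,0]
    - [0,0,-14,0,0,0]
    - [0,0,-14,0,0,0]

```text
clock: 21.2
eef_pos: [654.9, -153.1, 152.3]
tool_rot: [3.139, 0.001, 1.695]
force: [0.5, -0.5, -3.0]
width: 55.5
```

```bash
python3 - <<'E'
from h import *
delta((464.5,-57.4,150))
E
```

```text
tcp [ 654.9 -153.1  152.3] rot [179.8   0.1  97.1] w 55.49586062889263 t 21.2 F [ 0.5 -0.5 -3. ]
cm [ 11.8 -17.7   0.2] deg [ 0.2  0.1 -0. ]
```

>>> move_arm:
  increments:
    - [0.5,-0.8,0,0,0,0]
    - [2,-3,0,0,0,0]
    - [4,-6,0,0,0,0]
    - [6,-9,0,0,0,0]
    - [8,-12,0,0,0,0]
    - [9.8,-14.7,0,0,0,0]
    - [11,-16.6,0,0,0,0]
    - [11.6,-17.5,0,0,0,0]
    - [11.8,-17.7,0,0,0,0]
    - [11.8,-17.7,0,0,0,0]
    - [11.8,-17.7,0,0,0,0]

```text
clock: 22.3
eef_pos: [465.1, -58.1, 150.2]
tool_rot: [3.14, -0.0, 1.694]
force: [-0.1, -0.4, -2.5]
width: 55.7
```

```bash
python3 - <<'E'
from h import *
im,c,T,s=wmark('mA')
print('B');placed(im,c,T,(454.9,19.8),52,24)
g=cv2.cvtColor(im,cv2.COLOR_BGR2GRAY);print(g[380:470,313].tolist())
delta((464.5,-57.4,150))
E
```

```text
tcp [465.1 -58.1 150.2] rot [179.9  -0.   97.1]
ellipse [464.6 -57.8   8.2   8.5]
ellipse [454.8  19.8   7.3   7.8]
ellipse [454.5  19.2  44.4  48.4]
ellipse [452.4  15.2  59.9  65.7]
ellipse [454.9  19.8  64.5  64.9]
ellipse [445.5  92.7  53.1  58.9]
B
base+u edge outwards by mm [2.7]; rim-u edge outwards by mm [1.7]; rim+v edge outwards by mm [-1.9, 2.9]; rim-v edge outwards by mm [2.8]; 
[228, 229, 230, 228, 226, 228, 226, 228, 226, 229, 224, 226, 223, 226, 228, 230, 200, 149, 186, 224, 227, 197, 133, 134, 134, 137, 137, 137, 144, 142, 142, 140, 145, 141, 141, 143, 142, 148, 145, 149, 157, 188, 216, 217, 214, 211, 214, 214, 189, 140, 130, 129, 125, 130, 129, 128, 125, 134, 129, 134, 129, 139, 130, 137, 134, 128, 127, 127, 133, 128, 132, 128, 124, 126, 128, 123, 131, 130, 129, 113, 76, 43, 56, 52, 54, 48, 47, 42, 43, 42]
tcp [465.1 -58.2 150.2] rot [179.9  -0.   97. ] w 55.8543937836217 t 22.35 F [ 0.   0.1 -3. ]
cm [ 0.1 -0.1  0. ] deg [ 0.1 -0.  -0.1]
```

View pics/mA.png

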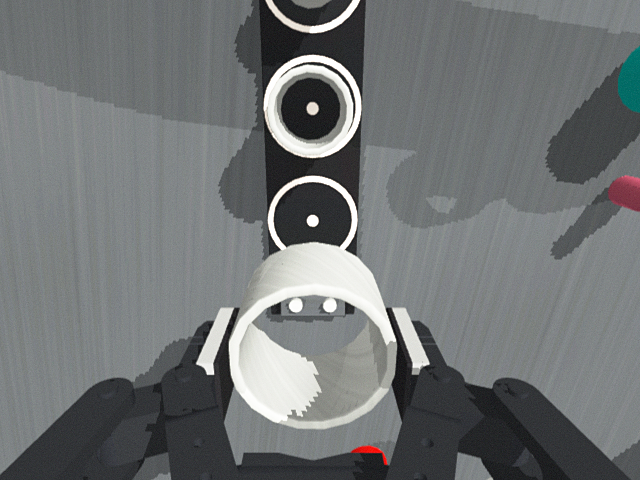

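The wrist view shows A held upright (312,345). Mark 4's dot is at (312,221) and B stands on mark 3 at (313,108), slightly off the ring's centre. I'll recheck that at the end.

>>> move_arm:
  increments:
    - [0,0,2,0,0,0]
    - [0,0,5,0,0,0]
    - [0,0,8,0,0,0]
    - [0,0,10.5,0,0,0]
    - [0,0,12,0,0,0]
    - [0,0,12.7,0,0,0]
    - [0,0,12.8,0,0,0]
    - [0,0,12.8,0,0,0]
    - [0,0,12.8,0,0,0]

```text
clock: 23.25
eef_pos: [464.7, -57.9, 23.1]
tool_rot: [3.14, 0.0, 1.694]
force: [-0.4, 0.7, -3.0]
width: 55.6
```

>>> move_arm:
  increments:
    - [0,0,0.05,0,0,0]
    - [0,0,0.1,0,0,0]
    - [0,0,0.12,0,0,0]
    - [0,0,0.12,0,0,0]

```text
clock: 23.65
eef_pos: [464.0, -57.8, 21.3]
tool_rot: [3.141, 0.0, 1.695]
force: [-0.0, 0.2, -2.1]
width: 55.8
```

>>> move_arm:
  increments:
    - [-0.03,0.08,0.05,0,0,0]
    - [-0.03,0.08,0.1,0,0,0]
    - [-0.03,0.08,0.14,0,0,0]
    - [-0.03,0.08,0.16,0,0,0]
    - [-0.03,0.08,0.16,0,0,0]

```text
clock: 24.15
eef_pos: [465.0, -58.0, 20.1]
tool_rot: [3.141, 0.001, 1.695]
force: [-1.2, -0.1, 6.7]
width: 56.1
```

>>> move_arm:
  increments:
    - [0,0,0,0,0,0]
    - [0,0,0,0,0,0]
    - [0,0,0,0,0,0]
    - [0,0,0,0,0,0]
    - [0,0,0,0,0,0]
    - [0,0,0,0,0,0]
    - [0,0,-0.5,0,0,0]
    - [0,0,-2,0,0,0]
    - [0,0,-4.5,0,0,0]
    - [0,0,-8,0,0,0]
    - [0,0,-11.5,0,0,0]
    - [0,0,-13.5,0,0,0]
    - [0,0,-14.2,0,0,0]
    - [0,0,-14.2,0,0,0]
    - [0,0,-14.2,0,0,0]
  grip: 1

```text
clock: 25.65
eef_pos: [464.0, -58.2, 160.7]
tool_rot: [-3.14, -0.0, 1.695]
force: [-0.4, -0.5, -0.3]
width: 85.5
```

```bash
python3 - <<'E'
from h import *
im,c,T,s=wmark('pA')
print('A');placed(im,c,T,(464.5,-57.4),40,29);print('B');placed(im,c,T,(454.9,19.8),52,24)
delta((528,368,165))
E
```

```text
tcp [464.  -58.2 160.7] rot [-179.9   -0.    97.1]
ellipse [464.7 -57.6   7.3   7.8]
ellipse [465.3 -62.   43.5  50.6]
ellipse [465.3 -63.7  66.9  78.1]
ellipse [454.9  19.8   7.4   7.7]
ellipse [454.5  19.6  43.5  47.7]
ellipse [453.9  17.9  57.8  59.4]
ellipse [454.9  19.8  64.5  65.1]
ellipse [445.3  94.6  56.9  60.3]
A
base+u edge outwards by mm [4.1]; rim-u edge outwards by mm [-1.3]; rim+v edge outwards by mm [-0.0]; rim-v edge outwards by mm [0.5]; 
B
base+u edge outwards by mm [2.6]; rim-u edge outwards by mm [1.9]; rim+v edge outwards by mm [-1.8, 3.2]; rim-v edge outwards by mm [3.2]; 
tcp [463.9 -58.  160.5] rot [-179.9   -0.    97.1] w 85.36906175953374 t 25.7 F [-0.1  0.9  0.5]
cm [41.5 11.6 -0.5] deg [-0.1 -0.   0. ]
```

View pics/pA.png

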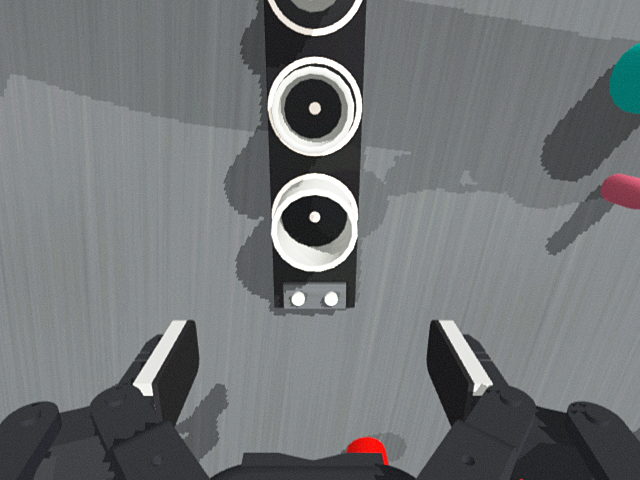

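The wrist view shows A upright inside mark 4's ring (315,222), with about 1 mm error, and B on mark 3 (315,107). Now D.

>>> move_arm:
  increments:
    - [1.5,0.4,0,0,0,0]
    - [5,1.4,0,0,0,0]
    - [9.5,2.6,0,0,0,0]
    - [14,3.9,0,0,0,0]
    - [18.5,5.2,0,0,0,0]
    - [23,6.4,0,0,0,0]
    - [27.5,7.7,-0.2,0,0,0]
    - [32,8.9,-0.4,0,0,0]
    - [36,10,-0.5,0,0,0]
    - [39.5,11,-0.5,0,0,0]
    - [41.2,11.5,-0.5,0,0,0]
    - [41.5,11.6,-0.5,0,0,0]
    - [41.5,11.6,-0.5,0,0,0]
    - [41.5,11.6,-0.5,0,0,0]

```text
clock: 27.1
eef_pos: [528.5, 366.0, 165.6]
tool_rot: [-3.14, 0.003, 1.693]
force: [-0.5, -0.6, 0.2]
width: 85.4
```

```bash
python3 - <<'E'
from h import *
for t in(150,170,190):
  print(t)
  try: wsil('wD',(528,368),46,14,thr=t,smax=40)
  except Exception as e: print(e)
delta((528,368,165)); print(ctrl.read_state()['qpos'])
E
```

```text
150
tcp [528.5 366.  165.6]
rim  [530.2 368.8] n 63 rms 0.37595519693079227 free fit [530.3 368.2  13.5]
base [530.8 367.4] n 64 rms 0.5242303539767981 free fit [530.8 367.5  14. ]
170
tcp [528.8 366.  165.9]
rim  [530.2 369. ] n 64 rms 0.37542968443417774 free fit [530.3 368.3  13.5]
base [531.3 367.1] n 65 rms 1.1163196294998148 free fit [531.4 368.6  12.7]
190
tcp [528.9 366.1 166.2]
rim  [530.1 369.2] n 62 rms 0.4575823306204011 free fit [530.2 368.3  13.3]
base [531.7 366.5] n 64 rms 1.7604053262137405 free fit [532.1 368.5  12.2]
tcp [528.9 366.5 166.4] rot [-180.     0.1   97. ] w 85.11398737858576 t 27.25 F [ 0.2 -0.4  0.4]
cm [ 0.2 -0.1  0.1] deg [-0.   0.1 -0.1]
[-0.3  0.7 -0.5  1.6  0.4  0.9 -0.9]
```

View pics/wD.png

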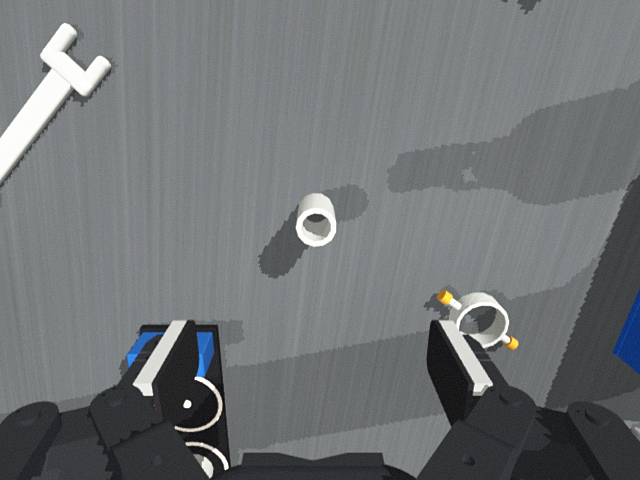

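The wrist view shows D at (317,220), clear of the ring with brass screws (483,320) and the stop (180,350).

>>> move_arm:
  increments:
    - [0.1,0.1,2,0,0,0]
    - [0.18,0.2,5.5,0,0,0]
    - [0.18,0.2,9,0,0,0]
    - [0.18,0.2,12,0,0,0]
    - [0.18,0.2,14,0,0,0]
    - [0.18,0.2,15.3,0,0,0]
    - [0.18,0.2,15.4,0,0,0]
    - [0.18,0.2,15.4,0,0,0]

```text
clock: 28.05
eef_pos: [530.7, 370.3, 13.2]
tool_rot: [3.141, -0.0, 1.694]
force: [0.7, -0.0, 1.0]
width: 85.3
```

>>> move_arm:
  increments:
    - [0,0,0,0,0,0]
    - [0,0,0,0,0,0]
    - [0,0,0,0,0,0]
    - [0,0,0,0,0,0]
    - [0,0,0,0,0,0]
    - [0,0,0,0,0,0]
    - [0,0,0,0,0,0]
    - [0,0,0,0,0,0]
    - [0,0,0,0,0,0]
    - [0,0,0,0,0,0]
    - [0,0,0,0,0,0]
    - [0,0,0,0,0,0]
  grip: -1

```text
clock: 29.25
eef_pos: [530.7, 370.4, 13.3]
tool_rot: [3.141, -0.0, 1.695]
force: [-0.3, -1.4, 5.6]
width: 26.7
```

>>> move_arm:
  increments:
    - [0,0,-0.5,0,0,0]
    - [0,0,-2,0,0,0]
    - [0,0,-4.5,0,0,0]
    - [0,0,-8,0,0,0]
    - [0,0,-11,0,0,0]
    - [0,0,-13,0,0,0]
    - [0,0,-14,0,0,0]
    - [0,0,-14,0,0,0]

```text
clock: 30.05
eef_pos: [530.9, 370.8, 154.4]
tool_rot: [3.139, -0.001, 1.695]
force: [-0.6, -0.2, -0.5]
width: 26.4
```

```bash
python3 - <<'E'
from h import *
delta((435.6,174.6,150))
E
```

```text
tcp [530.9 370.8 154.4] rot [179.8  -0.1  97.1] w 26.425340639357216 t 30.05 F [-0.6 -0.2 -0.5]
cm [-18.3 -11.9   0.4] deg [ 0.2 -0.1  0. ]
```

>>> move_arm:
  increments:
    - [-0.8,-0.5,0,0,0,0]
    - [-3,-2,0,0,0,0]
    - [-6,-3.9,0,0,0,0]
    - [-9.2,-6,0,0,0,0]
    - [-12.4,-8,0,0,0,0]
    - [-15,-9.8,0,0,0,0]
    - [-17.2,-11.2,0,0,0,0]
    - [-18.1,-11.8,0,0,0,0]
    - [-18.3,-11.9,0,0,0,0]
    - [-18.3,-11.9,0,0,0,0]
    - [-18.3,-11.9,0,0,0,0]

```text
clock: 31.15
eef_pos: [435.5, 175.5, 152.5]
tool_rot: [3.141, -0.002, 1.696]
force: [-0.8, 0.7, -0.3]
width: 26.6
```

```bash
python3 - <<'E'
from h import *
im,c,T,s=wmark('mD')
g=cv2.cvtColor(im,cv2.COLOR_BGR2GRAY);print(g[330:450,313].tolist())
delta((435.6,174.6,150))
E
```

```text
tcp [435.5 175.5 152.5] rot [179.9  -0.1  97.2]
ellipse [450.   33.7   3.1   3.3]
ellipse [437.1  51.2   9.3  11. ]
ellipse [435.6 174.5   8.4   8.5]
ellipse [435.5 174.7  57.4  57.7]
ellipse [435.6 174.7  64.8  65.1]
[240, 240, 242, 241, 243, 240, 240, 241, 240, 241, 240, 241, 241, 246, 250, 252, 253, 253, 252, 251, 250, 248, 245, 231, 179, 148, 149, 150, 148, 151, 145, 154, 150, 153, 153, 153, 149, 146, 152, 152, 154, 149, 150, 154, 151, 150, 151, 151, 151, 152, 153, 151, 153, 150, 147, 153, 154, 154, 148, 151, 154, 154, 150, 153, 153, 156, 154, 151, 159, 154, 153, 153, 155, 162, 178, 207, 225, 227, 225, 224, 226, 221, 227, 233, 238, 238, 237, 245, 254, 255, 255, 255, 219, 150, 149, 145, 152, 151, 149, 152, 151, 151, 148, 146, 149, 148, 153, 200, 239, 235, 234, 234, 232, 232, 231, 232, 231, 232, 230, 232]
tcp [435.4 175.5 152.5] rot [180.   -0.1  97.2] w 26.604444390280573 t 31.2 F [-0.7 -0.2 -1.8]
cm [-0.1  0.   0.2] deg [ 0.  -0.1  0.1]
```

View pics/mD.png

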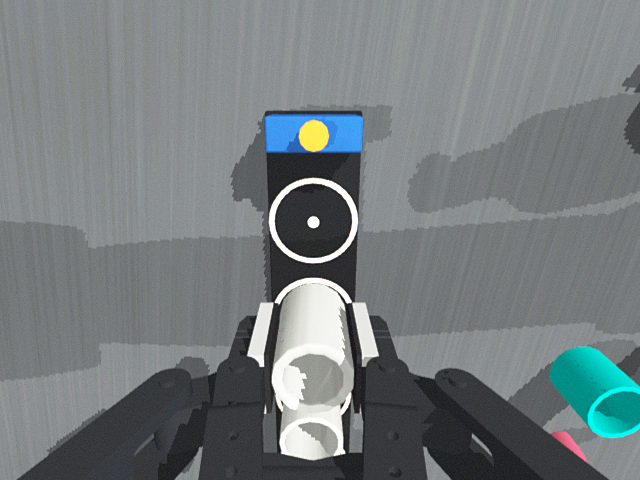

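The wrist view shows D held at (313,380) with C's rim behind it at about (311,437). Mark 1's dot is at (313,222), next to the blue stop (314,134).

>>> move_arm:
  increments:
    - [0.03,0.03,2,0,0,0]
    - [0.03,0.03,5,0,0,0]
    - [0.03,0.03,8,0,0,0]
    - [0.03,0.03,10.5,0,0,0]
    - [0.03,0.03,12,0,0,0]
    - [0.03,0.03,12.8,0,0,0]
    - [0.03,0.03,12.9,0,0,0]
    - [0.03,0.03,12.9,0,0,0]
    - [0.03,0.03,12.9,0,0,0]

```text
clock: 32.1
eef_pos: [435.7, 174.7, 24.2]
tool_rot: [3.14, -0.001, 1.695]
force: [-0.4, 0.2, -0.8]
width: 26.6
```

>>> move_arm:
  increments:
    - [0,0,0.05,0,0,0]
    - [0,0,0.1,0,0,0]
    - [0,0,0.15,0,0,0]
    - [0,0,0.15,0,0,0]

```text
clock: 32.5
eef_pos: [435.2, 174.2, 22.1]
tool_rot: [3.141, -0.0, 1.695]
force: [-0.2, -0.2, -1.3]
width: 26.9
```

>>> move_arm:
  increments:
    - [0.08,0.03,0.05,0,0,0]
    - [0.08,0.03,0.1,0,0,0]
    - [0.08,0.03,0.14,0,0,0]
    - [0.08,0.03,0.14,0,0,0]

```text
clock: 32.9
eef_pos: [435.4, 175.3, 21.3]
tool_rot: [3.141, 0.0, 1.695]
force: [-1.1, -0.6, 7.8]
width: 26.9
```

>>> move_arm:
  increments:
    - [0,0,0,0,0,0]
    - [0,0,0,0,0,0]
    - [0,0,0,0,0,0]
    - [0,0,0,0,0,0]
    - [0,0,0,0,0,0]
    - [0,0,0,0,0,0]
    - [0,0,-0.5,0,0,0]
    - [0,0,-2,0,0,0]
    - [0,0,-4.5,0,0,0]
    - [0,0,-8,0,0,0]
    - [0,0,-11.5,0,0,0]
    - [0,0,-13.5,0,0,0]
    - [0,0,-14.2,0,0,0]
    - [0,0,-14.2,0,0,0]
    - [0,0,-14.2,0,0,0]
  grip: 1

```text
clock: 34.4
eef_pos: [434.8, 174.5, 161.8]
tool_rot: [-3.14, 0.001, 1.695]
force: [0.8, 0.7, 0.2]
width: 85.8
```

```bash
python3 - <<'E'
from h import *
im,c,T,s=wmark('pD')
print('D');placed(im,c,T,(435.6,174.6),46,14);print('C');placed(im,c,T,(445.2,97.2),34,19)
delta((460,-40,250))
E
```

```text
tcp [434.8 174.5 161.8] rot [-179.9    0.    97.1]
ellipse [454.6  19.3  54.1  55.2]
ellipse [445.1  97.9  52.9  54.3]
ellipse [445.5  94.5  63.5  73.2]
ellipse [435.4 175.5  54.6  55.1]
ellipse [435.6 174.6  64.9  64.9]
D
base+u edge outwards by mm [-1.8]; rim-u edge outwards by mm [1.0]; rim+v edge outwards by mm [-1.0]; rim-v edge outwards by mm [0.6]; 
C
base+u edge outwards by mm [-0.4]; rim-u edge outwards by mm [-0.8]; rim+v edge outwards by mm [3.2]; rim-v edge outwards by mm [2.8]; 
tcp [434.5 174.6 161.5] rot [-179.9    0.    97.1] w 85.37681544191162 t 34.45 F [ 0.1 -0.1 -0.4]
cm [-21.6  -0.1  -8.8] deg [-0.1  0.   0. ]
```

View pics/pD.png

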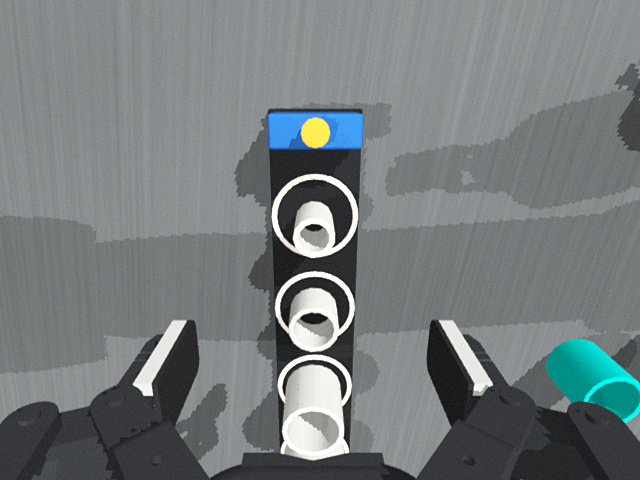

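The wrist view shows D upright on mark 1 (314,225) beside the stop, with C (314,315) and B (314,400) behind it. I'll pull the arm clear and check with the fixed cameras.

>>> move_arm:
  increments:
    - [0,0,-3,0,0,0]
    - [-2,0,-6,0,0,0]
    - [-5,-0.3,-8,0,0,0]
    - [-9,-0.6,-8.8,0,0,0]
    - [-13,-0.9,-8.8,0,0,0]
    - [-17,-1.2,-8.8,0,0,0]
    - [-21,-1.5,-8.8,0,0,0]
    - [-25,-1.8,-8.8,0,0,0]
    - [-29,-2.1,-8.8,0,0,0]
    - [-33,-2.4,-8.8,0,0,0]
    - [-37,-2.7,-8.8,0,0,0]
    - [-41,-3,-8.8,0,0,0]
    - [-44.5,-3.2,-8.8,0,0,0]
    - [-46.5,-3.4,-8.8,0,0,0]
    - [-47.1,-3.4,-8.8,0,0,0]
    - [-47.1,-3.4,-8.8,0,0,0]

```text
clock: 36.05
eef_pos: [459.4, -296.3, 249.4]
tool_rot: [-3.14, -0.002, 1.694]
force: [0.4, 0.1, 0.0]
width: 85.8
```

```bash
python3 - <<'E'
from h import *
S=[('D',(435.6,174.6),46,14),('C',(445.2,97.2),34,19),('B',(454.9,19.8),52,24),('A',(464.5,-57.4),40,29)]
cr=[]
for n in('top','scene'):
    im=eyes.get_image(n)[:,:,::-1].copy();c=eyes.calibration(n);T=c['pose'];print(n)
    if n=='top': before=cv2.imread('pics/top0.png'); top=im
    marks(im,c,T)
    for k,m,h,r in S:
        p=proj(c,T,[*m,8]);q=proj(c,T,[*m,8+h]);print(k,'mark px',p,'rim px',q);placed(im,c,T,m,h,r)
    x0,y0=(180,270) if n=='top' else (190,120)
    cr.append(cv2.resize(im[y0:y0+(80 if n=='top' else 150),x0:x0+(230 if n=='top' else 190)],None,fx=(3 if n=='top' else 4),fy=(3 if n=='top' else 4),interpolation=cv2.INTER_CUBIC)) 
cv2.imwrite('pics/end.png',cr[1])
def noz(i): 
    m=cv2.inRange(cv2.cvtColor(i,cv2.COLOR_BGR2HSV)[180:225,310:350],(150,80,80),(178,255,255));M=cv2.moments(m);return M['m10']/M['m00']+310,M['m01']/M['m00']+180
print('nozzle before/after',noz(before),noz(top))
E
```

```text
top
ellipse [434.2 176.7  55.6  57.1]
ellipse [452.5  21.3  40.9  41.2]
ellipse [444.1  98.7  55.   56.7]
ellipse [434.7 176.   65.3  67.7]
ellipse [452.6  21.3  54.3  55.5]
ellipse [444.3  99.1  65.9  67.6]
ellipse [463.6 -56.   50.   51.3]
ellipse [454.4  22.3  63.7  67.2]
ellipse [464.1 -56.   64.8  65.7]
D mark px [243.3 314.5] rim px [240.  314.6]
base+u edge outwards by mm []; rim-u edge outwards by mm [2.5]; rim+v edge outwards by mm [-0.4]; rim-v edge outwards by mm [2.9]; 
C mark px [279.2 310.9] rim px [277.8 310.9]
base+u edge outwards by mm []; rim-u edge outwards by mm [-0.0]; rim+v edge outwards by mm [-0.5]; rim-v edge outwards by mm [3.3]; 
B mark px [315.1 307.3] rim px [314.5 307.2]
base+u edge outwards by mm []; rim-u edge outwards by mm []; rim+v edge outwards by mm []; rim-v edge outwards by mm []; 
A mark px [351.  303.7] rim px [351.7 303.5]
base+u edge outwards by mm []; rim-u edge outwards by mm [0.8]; rim+v edge outwards by mm [4.6]; rim-v edge outwards by mm []; 
scene
ellipse [446.8  97.1  50.   52.8]
ellipse [436.5 175.   51.3  55. ]
D mark px [307.3 165.3] rim px [306.8 149.1]
base+u edge outwards by mm []; rim-u edge outwards by mm []; rim+v edge outwards by mm [3.2]; rim-v edge outwards by mm []; 
C mark px [287.5 186.3] rim px [286.7 174.5]
base+u edge outwards by mm []; rim-u edge outwards by mm []; rim+v edge outwards by mm []; rim-v edge outwards by mm [3.6]; 
B mark px [266.4 208.8] rim px [264.4 190.6]
base+u edge outwards by mm []; rim-u edge outwards by mm []; rim+v edge outwards by mm []; rim-v edge outwards by mm [3.0]; 
A mark px [243.7 232.9] rim px [241.6 219.2]
base+u edge outwards by mm []; rim-u edge outwards by mm []; rim+v edge outwards by mm []; rim-v edge outwards by mm [0.7]; 
nozzle before/after (330.18390804597703, 201.01149425287358) (330.3269230769231, 200.85576923076923)
```

View pics/end.png

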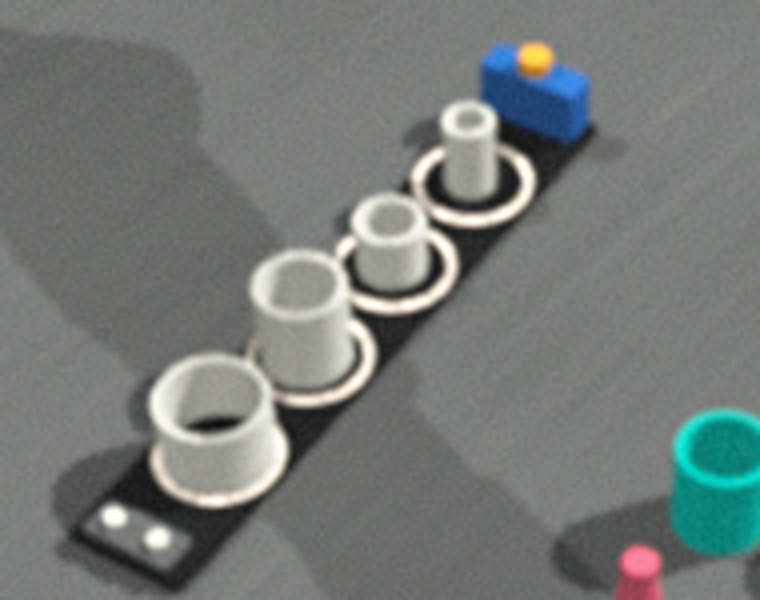

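The end view shows D, C, B and A standing upright on their marks, running from the blue stop (535,90) to the clamp (135,530), with the nozzle (640,570) still standing. The remaining offsets of about 1–2 mm are of the same size as the position noise, so I'm handing it in.

```bash
python3 -c "
from cell import ctrl
print(ctrl.finish_job())"
```

```text
the job is handed in; nothing more can be done
None
```

The job is handed in: all four sleeves stand upright on their marks, D (28 mm) next to the blue stop, then C, B and A (58 mm) at the clamp end. It took about 36 s of the 120 s.

- **Centring:** By the wrist camera, C is within about 0.7 mm of its mark, A about 1.3 mm, D about 1.6 mm and B about 2 mm. I left B as it was, because its offset is close to the roughly 1 mm noise in the arm's position readings. A hand calculation from the last top picture agreed on B.
- **Final check:** The last scene picture shows the sleeves upright in the right order. The nozzle's pixel position in the top view changed by less than 0.2 px.
- **Failed or disagreed:** The automatic edge check on the top and scene pictures mostly found no edges, so it confirmed nothing. The height-based estimate of each held sleeve's position differed from where it ended up by 1 to 2.5 mm, so I did not rely on it alone.

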